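Turn the pill carousel to its arrow and pry open the organizer

ROBOT

A 6-joint arm with a two-finger parallel gripper is mounted at the origin on the work surface. World frame = base frame: x ahead of the robot, y to its left, z up, the work surface at z = 0. Lengths are in mm, angles in degrees, forces in N, time in s.
With the tool pointing down it reaches from about 350 to 850 mm from the base axis. Payload 8.1 kg.
Tool frame: the origin (TCP) lies at the very end of the fingers, on their centre line; the grasp point (between the pads) lies 19 mm behind it (pinch_z is the z of the grasp point in the tool frame, in mm); z points along the fingers, y is the direction in which the jaws open and shut (so a half turn about z gives the same grasp; the last joint's range is limited). The gripper opens to 85 mm and grips with 20 to 120 N. Pads are 22 mm wide; open, the fingers measure 114 mm over their backs; the gripper's body (76 mm by 85 mm) begins 54 mm behind the grasp point. The pads swing forward as they close: fully open they stand 13 mm farther back than shut.
Start: joints at [71.31, 7.471, 85.268, -0, 87.261, -4.893], TCP at [143.065, 582.699, 231.292] pointing down, gripper open.
Joint ranges: [-169.43, 169.43], [-51.17, 129.36], [1.28, 143.12], [-76.62, 256.62], [0, 156.53], [-152.29, 152.29]. Speed limits (degrees/s): [136.94, 136.94, 159.86, 180, 180, 180].

INTERFACE

Orientations are given as [roll, pitch, yaw] about the fixed x, y, z axes, in that order (R = Rz(yaw) Ry(pitch) Rx(roll)).
In Python, from bench import * gives the robot as it stands.
- The arm moves only by the shell command python3 -m creep 'ROWS' [FORCE]. ROWS is a JSON object of lists of equal length, an entry for each row: "translation": the shift along the tool's x, y, z in mm, a list of three; "rotation": the turn, a rotation vector about the tool's x, y, z in rad, a list of three; "claw": the finger opening in mm, from 0 to 85.4. In form: {"translation": [[dx, dy, dz], ...], "rotation": [[ax, ay, az], ...], "claw": [claw, ...]}. A call has 1 to 10 rows; each row shifts and turns the commanded pose from where the row before left it, along the tool's axes as they then stand; what a row does not reach is not made up. A row lasts 1/10 s, in which the tool goes at most 50 mm and 8.59 degrees, less where a joint would pass 70% of its speed; a pose out of reach is approached as far as the arm can. A call is refused whole if a number of a shift passes 50 or a number of a turn 0.15, either way. A call with a gripper value outside its range is refused whole. The fingers move at their own pace and stop on an object; FORCE is the grip in N (left out, the last holds). Time passes only in rows, so rows that do not move let the fingers close. It gives the time, the measured TCP pose, the force and the opening at its end, in the units of the state.
- sense(): the state, without advancing time (a new reading comes with each control period).
- snapshot(name): name is "scene" or "side" or "wrist"; returns a dict with "frame" (480x640x3 uint8, red, green, blue), "intrinsics" (3x3 intrinsics, pixels), "dist" ([k1, k2, p1, p2, k3] as OpenCV has them; the pictures are not rectified), "extrinsics" (4x4, takes a point from camera to world coordinates). Camera axes: x right, y up, looking along -z (the intrinsics and any distortion apply to the point x, -y, -z); pixel columns grow to the right and rows downward; lengths in mm; the calibration is good to about 2 mm. A picture is of the moment at which its call begins. There is no depth.
- hand_in(): hands the job in, once; it reports no verdict.
The state is a dict: "time": time; "joint_pos": joint angles; "qd": joint speeds; "joint_efforts": joint torques, N m; "tool_pos": TCP position; "tcp_rot": TCP orientation; "ft_force": force on the tool from outside, world axes, zero at the start; "wrist_torque": the same for the moment, N m; "finger_gap": finger opening in mm.
Only numpy, scipy, OpenCV 4.12 (cv2) and the standard library are available. Lean on these libraries where they do the work, as an engineer would, in place of code of your own. Each camera call takes 0.05 s, during which the arm holds its last target.

TASK

Push the spice carousel round until the front lip of the pill organizer on it faces the arrow on the carousel's base, with the organizer still shut. Then slip the thin blade of the spreader into the slot under the lid's lip and pry the lid up until it stands upright, without the robot itself touching the lid and with the organizer still facing the arrow. Lay the spreader down on the table clear of the carousel and leave the coaster, flashlight, mug and glasses case where they are.

Things in the scene. Friction and masses are not known exactly. Their poses are not given: they have to be found in the camera images.
- base: fixed wooden base of the carousel, a disc 190 mm across and 12 mm high with a tongue 44 mm wide and 8 mm high that sticks out along its own -x to 185 mm from the axis; origin on the table under the turning axis, z up. The tongue carries a raised dark wooden arrow (12 mm high) that points at the axis
- mark (a point): middle of the arrow, on the base's tongue, 165 mm from the turning axis and 12 mm above the table
- axis (a point): centre of the turntable on the turning axis, 26 mm above the table (top of the disc). Five upright amber pill bottles with white caps (40 mm across, tops 101 mm above the table) are clipped to the disc, centres 95 mm from the axis, at +68, +124, 180, -124 and -68 degrees from the organizer; about 49 mm free between neighbours
- carousel (a joint): angle of the turntable in rad, growing anticlockwise seen from above, endless; 0 (or 2 pi) when the organizer's lip faces the arrow. It turns stiffly (about 3 N at the bottles) and stays where it is left. A wooden disc 250 mm across, top 26 mm above the table, with a hub 32 mm across and 54 mm above the table at its centre
- organizer_front (a point): middle of the mouth of the slot at the organizer's front, 131 mm from the turning axis, 66 mm above the table; turns with the carousel. The slot, between the lid's lip and a flange of the box that sticks out equally far, is 8 mm high (62 to 70 mm above the table), 76 mm wide and 14 mm deep, ending at the box's front wall. The clear box is 45 to 117 mm from the axis
- organizer_lid: white flat lid of the organizer, 86 x 76 x 4 mm, underside 70 mm above the table when shut; origin on its hinge, 45 mm from the turning axis, hinge along its own y; shut, z is up and it extends along its own -x (outward) to the lip. Lifting the lip opens it: the tilt of its z from vertical is the opening, 0 to 1.75 rad. Stiff (about 2 N at the lip), stays where left
- spreader: loose spreader lying on the table, 197 mm long, 0.11 kg: thick grey handle 100 x 20 x 24 mm high and a flat steel blade 97 mm long, 26 mm wide, 3 mm thick that carries on from it along its own +x at mid height (12 mm). Origin: centre of the handle's underside, z up; the centre of mass is about 30 mm along +x
- blade_tip (a point): middle of the blade's end edge, 147 mm along the spreader's +x from its origin, 12 mm above its underside; axes as the spreader's
- coaster: round wooden coaster 100 mm across, 9 mm thick; origin at the centre of its underside; bystander
- flashlight: silver flashlight standing on its head on the coaster, 125 mm tall, 42 mm across at the head; origin at the centre of its underside; bystander
- mug: white mug 80 mm across, 92 mm tall, handle at its +y; origin at the centre of its underside; bystander
- glasses_case: grey glasses case 160 (own x) x 60 x 38 mm; origin at the centre of its underside; bystander
There are look-alikes about, which are no part of the job. What is meant by the spreader is not turquoise, and is the larger of those in its own colour.

How it is judged (in metres and radians):
On the way, in this order (a step that is already met when the one before it is completed fails the run):
1. the organizer's lip faces the arrow (within 10 mm sideways), the turntable at rest and the lid shut (y of organizer_front in the frame of base between -0.01 and 0.01 m and x of organizer_front in the frame of base below 0 m and angle between organizer_lid's own z axis and vertical below 0.08 rad and velocity of joint carousel between -0.05 and 0.05 rad/s), for 0.3 s.
2. the spreader's blade is lifting the lid, which has opened by 0.2 rad (angle between organizer_lid's own z axis and vertical above 0.2 rad and contact force between spreader and organizer_lid above 0.2 N).
3. the lid stands upright (opened beyond 1.25 rad) (angle between organizer_lid's own z axis and vertical above 1.25 rad), for 0.2 s.
At the end, for the whole second after the job is handed in: The organizer's lip faces the arrow within 10 mm sideways (about 4 degrees), the lid is open by more than 1.25 rad (nearly upright or beyond), and the spreader lies at rest on the table with handle and tip more than 150 mm from the turning axis (y of organizer_front in the frame of base between -0.01 and 0.01 m and x of organizer_front in the frame of base below 0 m and angle between organizer_lid's own z axis and vertical above 1.25 rad and height (world z) of each of spreader, blade_tip below 0.03 m and horizontal distance between each of blade_tip, spreader and axis above 0.15 m and linear speed of spreader below 0.02 m/s); the robot touches nothing.
It fails at once if the robot itself touches the lid (only the spreader may) (contact force between any of the fingers, the arm and organizer_lid above 1 N).
It fails at once if a bystander is shifted by more than 30 mm or the flashlight or mug is tipped (distance of any of coaster, flashlight, mug, glasses_case from where it was at the start of the episode above 0.03 m or angle between any of flashlight, mug's own z axis and vertical above 0.4 rad).
It also fails if it takes over 72 s, if anything falls off the work surface, if the arm or the gripper's body presses on something with over 40 N, if the wrist force passes 120 N, or if a joint passes its speed limit or range.

## Working session

There is one attempt and no reset: what is moved stays moved. The work goes in short steps, Python scripts to look and compute and a shell command to move; the robot and the scene stay as the last step left them, time stands still between calls to the robot, and variables do not carry over. Pictures are saved under pics/ and viewed, and the job is handed in when it is done.

```bash
ls; mkdir -p pics; python3 - <<'E'
from bench import *
import cv2
print(sense())
for n in ["scene","side","wrist"]:
    s=snapshot(n); cv2.imwrite(f"pics/a_{n}.png",s["frame"][:,:,::-1]); print(n,s["intrinsics"],s["dist"],s["extrinsics"])
E
```

```text
pics
{'time': 0.0, 'joint_pos': array([ 7.13123004e+01,  7.51602805e+00,  8.53291027e+01, -4.25276232e-04,
        8.72606557e+01, -4.89376163e+00]), 'qd': array([ 0.01794729,  0.11067126, -0.02358696, -0.0611402 , -0.00282259,
       -0.01369131]), 'joint_efforts': array([-2.47093965e-03, -5.69443882e+01, -5.00512934e+01, -7.07739036e-04,
        1.61900301e-02,  4.60986462e-05]), 'tool_pos': array([142.87174621, 582.18197266, 230.23652429]), 'tcp_rot': array([-1.79894563e+02, -8.60126566e-03,  1.66206075e+02]), 'ft_force': array([-1.67422365,  0.26702241,  1.01126007]), 'wrist_torque': array([ 0.04161318, -0.01160926, -0.01906473]), 'finger_gap': 85.40666217641144}
scene [[502.25431686   0.         314.81455138]
 [  0.         502.25431686 243.74930597]
 [  0.           0.           1.        ]] [0.02773852 0.         0.         0.         0.        ] [[-6.67763296e-01 -4.65632824e-01  5.80756621e-01  1.16049844e+03]
 [ 7.44348391e-01 -4.24127534e-01  5.15811310e-01  5.69861430e+02]
 [ 6.13619710e-03  7.76725117e-01  6.29809844e-01  7.60439883e+02]
 [ 0.00000000e+00  0.00000000e+00
[... 261 characters left out ...]
1 -1.78001873e-01  3.17675007e+02]
 [-2.58570230e-01  6.58095814e-01 -7.07143080e-01 -8.67141353e+02]
 [-1.59596370e-02  7.29027635e-01  6.84298179e-01  9.17547702e+02]
 [ 0.00000000e+00  0.00000000e+00  0.00000000e+00  1.00000000e+00]]
wrist [[356.97726223   0.         323.3178538 ]
 [  0.         356.97726223 243.14472985]
 [  0.           0.           1.        ]] [-0.04598364  0.          0.          0.          0.        ] [[ 2.38274758e-01 -9.35691357e-01 -2.60205350e-01  7.68582235e+01]
 [ 9.71195373e-01  2.28965802e-01  6.59864215e-02  5.98972058e+02]
 [-2.16479759e-03 -2.68433131e-01  9.63295888e-01  3.73531397e+02]
 [ 0.00000000e+00  0.00000000e+00  0.00000000e+00  1.00000000e+00]]
```

View pics/a_scene.png

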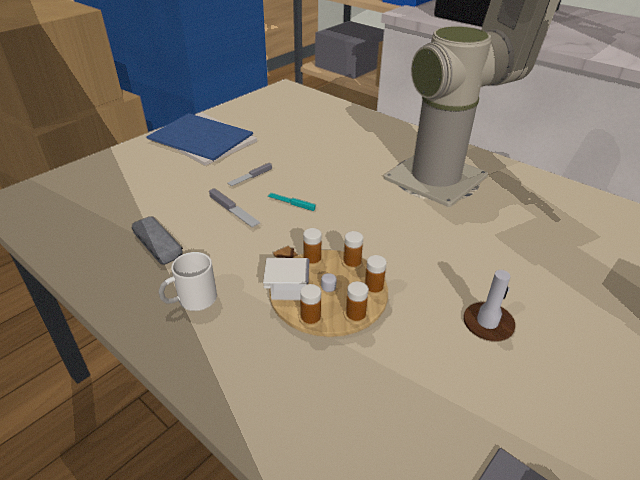

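View pics/a_side.png

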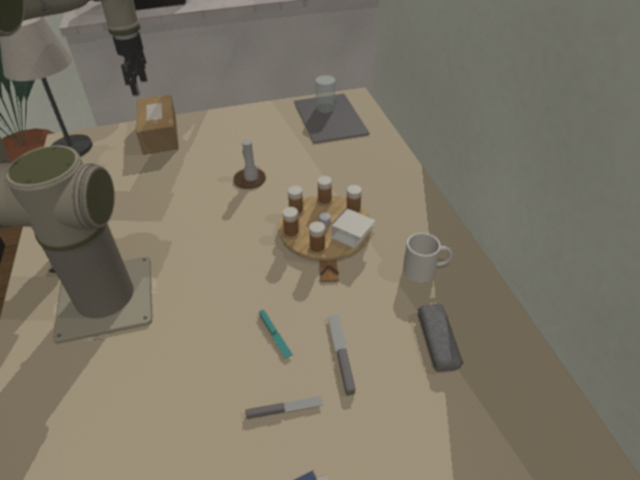

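View pics/a_wrist.png

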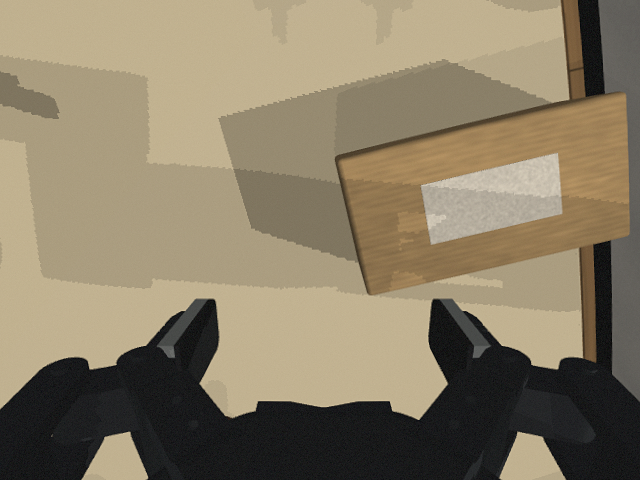

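The scene shows the carousel with the organizer to the right of the arrow in the side view (arrow about 329,270; lid 352,228). There are two grey spreaders, A (334,316 to 350,391) and B (247,412 to 320,403), and a turquoise one. I'll measure them next.

```bash
cat > h.py <<'E'
from bench import *
import numpy as np, cv2
from scipy.spatial.transform import Rotation as R
def ray(s,uv):
    p=cv2.undistortPoints(np.array([[uv]],float),s["intrinsics"],np.array(s["dist"]))[0,0]
    E=s["extrinsics"]; return E[:3,3],E[:3,:3]@np.array([p[0],-p[1],-1.])
def onz(s,uv,z):
    o,d=ray(s,uv); return o+d*(z-o[2])/d[2]
def proj(s,P):
    E=s["extrinsics"]; q=(np.array(P,float)-E[:3,3])@E[:3,:3]
    q=q*[1,-1,-1]
    return cv2.projectPoints(q.reshape(-1,1,3),np.zeros(3),np.zeros(3),s["intrinsics"],np.array(s["dist"]))[0][:,0]
def tri(s1,u1,s2,u2):
    a,d=ray(s1,u1);b,e=ray(s2,u2);d/=np.linalg.norm(d);e/=np.linalg.norm(e)
    t=np.linalg.lstsq(np.c_[d,-e],b-a,rcond=None)[0]
    p,q=a+t[0]*d,b+t[1]*e; return (p+q)/2,np.linalg.norm(p-q)
def crop(s,u0,v0,u1,v1,k,name):
    cv2.imwrite(f"pics/{name}.png",cv2.resize(s["frame"][v0:v1,u0:u1,::-1],None,fx=k,fy=k,interpolation=cv2.INTER_CUBIC))
E
python3 - <<'E'
from h import *
s=snapshot("side"); c=snapshot("scene")
for n,uvs,sc in [("A",[(334,316),(350,391)],[(258,226),(210,190)]),("B",[(320,403),(247,412)],[(228,184),(272,165)])]:
    for S,u in((s,uvs),(c,sc)):
        p=[onz(S,x,12) for x in u]; print(n,p,np.linalg.norm(p[0]-p[1]))
crop(s,250,160,410,400,2.5,"b_side"); crop(c,180,150,420,350,3.3,"b_scene")
E
```

```text
A [array([ 515.18173541, -206.331535  ,   12.        ]), array([ 493.78330217, -394.25337061,   12.        ])] 189.13621875204163
A [array([ 513.04044306, -193.34161774,   12.        ]), array([ 489.51734407, -408.17832862,   12.        ])] 216.1206804720548
B [array([ 429.27229295, -403.25634012,   12.        ]), array([ 287.47109614, -384.16441873,   12.        ])] 143.0806796201499
B [array([ 436.7679747 , -395.54254213,   12.        ]), array([ 282.32343604, -380.15034245,   12.        ])] 155.2096496117025
```

View pics/b_side.png

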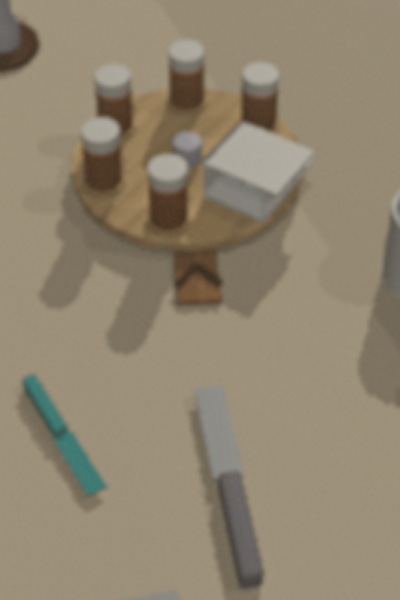

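View pics/b_scene.png

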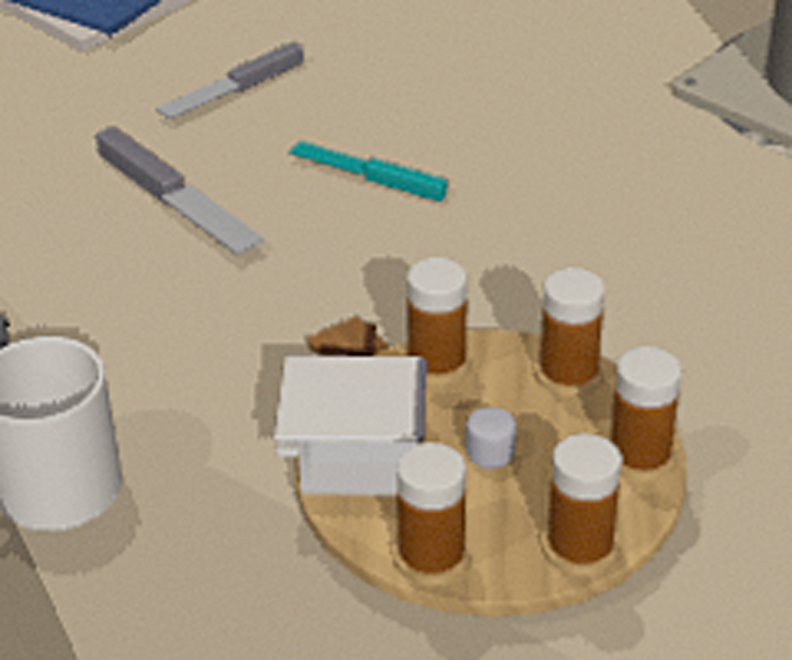

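```bash
python3 - <<'E'
from h import *
from scipy.optimize import least_squares
s=snapshot("side"); c=snapshot("scene")
side=np.array([(260,77),(186,54),(113,79),(100,131),(168,169)])/2.5+[250,160]
sc=np.array([(431,464),(586,455),(648,366),(573,287),(437,276)])/3.3+[180,150]
off=np.radians([68,124,180,-124,-68])
def fit(P):
    def f(x): return np.r_[P[:,0]-x[0]-95*np.cos(x[2]+off),P[:,1]-x[1]-95*np.sin(x[2]+off)]
    r=least_squares(f,[*P[:,:2].mean(0),-0.5]); print(r.x[:2],np.degrees(r.x[2]),np.sqrt(np.mean(r.fun**2)))
fit(np.array([onz(s,u,101) for u in side])); fit(np.array([onz(c,u,101) for u in sc]))
fit(np.array([tri(s,u,c,v)[0] for u,v in zip(side,sc)]))
print("cap z",[tri(s,u,c,v)[0][2].round(1) for u,v in zip(side,sc)])
print("hub",onz(s,(250+187/2.5,160+140/2.5),54),onz(c,(180+491/3.3,150+420/3.3),54))
for u in [(177,303),(221,302)]: print("tongue end",onz(s,(250+u[0]/2.5,160+u[1]/2.5),8))
crop(s,300,240,360,290,12,"c_side"); crop(c,265,225,325,275,12,"c_scene")
crop(s,310,300,370,400,6,"c_spr"); crop(c,200,175,270,235,10,"c_spr2")
E
```

```text
[573.10032684  78.35145791] -49.26863738019417 1.6320286930757615
[572.6923065   86.38980508] -48.87547689349509 0.9572901395229909
[572.52952979  83.82580313] -49.05132438645712 0.959647941819274
cap z [np.float64(97.8), np.float64(97.9), np.float64(97.9), np.float64(98.8), np.float64(98.5)]
hub [574.32313605  83.95706495  54.        ] [571.42367417  85.95977239  54.        ]
tongue end [514.5897426  -93.92363625   8.        ]
tongue end [ 556.04677949 -104.323599      8.        ]
```

View pics/c_side.png

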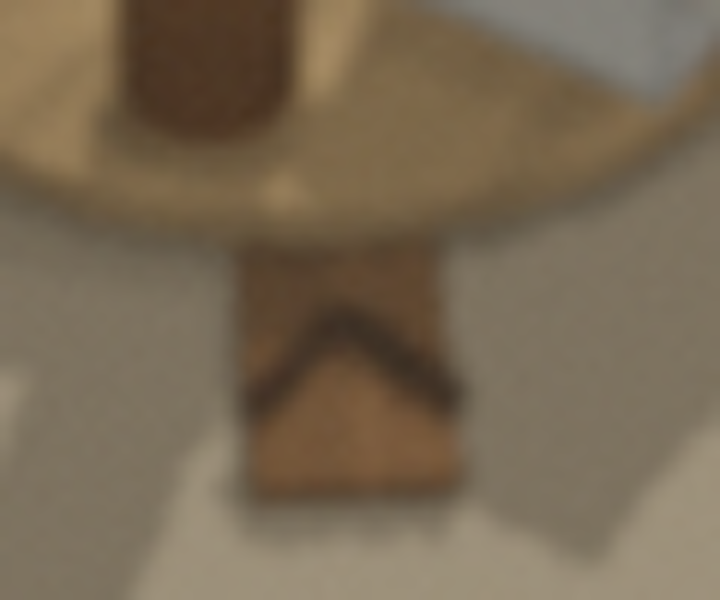

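View pics/c_spr.png

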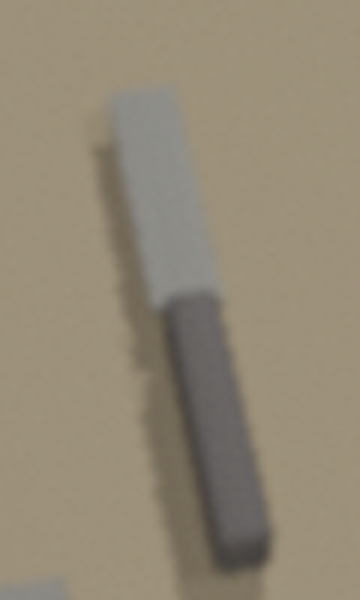

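View pics/c_spr2.png

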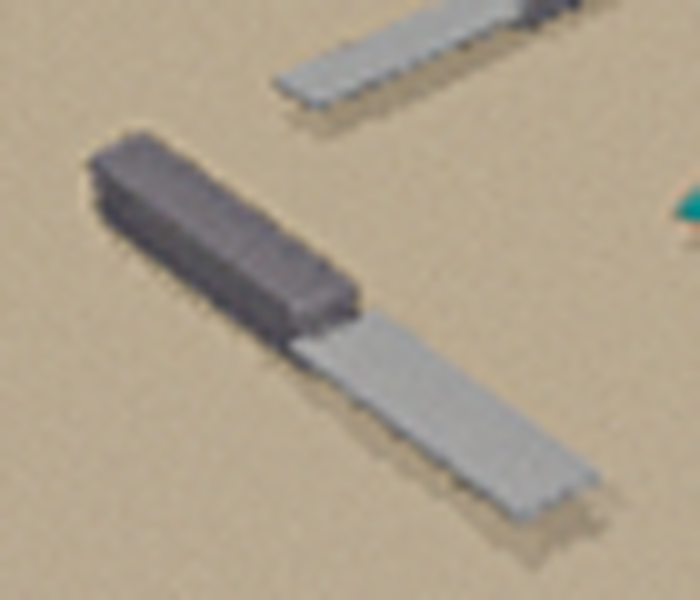

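View pics/c_scene.png

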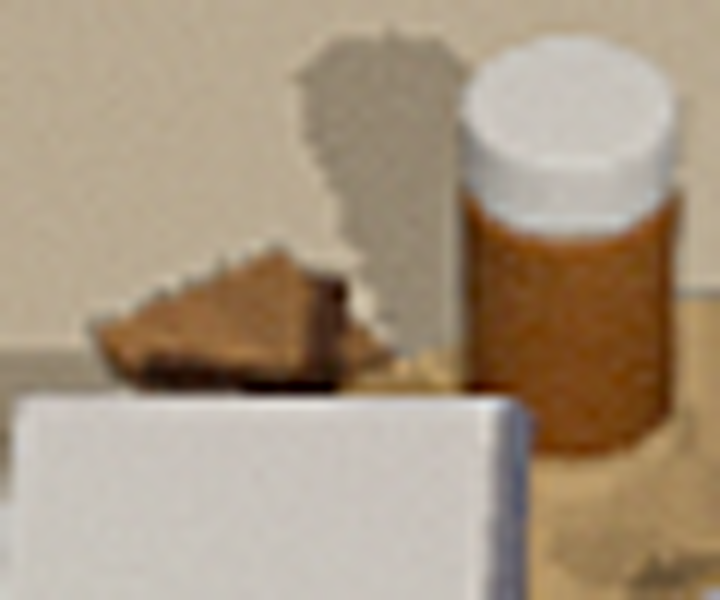

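```bash
python3 - <<'E'
from h import *
s=snapshot("side"); c=snapshot("scene")
o=np.array([300,240]);f=lambda u,z:onz(s,np.array(u)/12+o,z)[:2]
ax=np.array([572.8,84.])
for n,u,z in [("eL",(252,488),8),("eR",(462,484),8),("nL",(243,262),8),("nR",(438,255),8),("apex",(343,308),12),("tipL",(252,405),12),("tipR",(455,395),12)]:
    p=f(u,z); d=p-ax; print(n,p.round(1),np.linalg.norm(d).round(1),np.degrees(np.arctan2(d[1],d[0])).round(2))
g=lambda u,z:onz(s,np.array(u)/6+[310,300],z)[:2]
k=lambda u,z:onz(c,np.array(u)/10+[200,175],z)[:2]
print("spr side: tip",g((111,92),13.5),g((174,88),13.5),"neck",g((150,305),13.5),g((220,300),13.5))
print("handle top side",g((165,300),24),g((216,294),24),g((215,545),24),g((268,535),24))
print("scene tip",k((520,518),13.5),k((600,475),13.5),"neck",k((290,343),13.5),k((365,310),13.5))
print("handle top",k((90,163),24),k((145,133),24),k((300,305),24),k((357,290),24))
# lid corners side crop b (2.5)
m=lambda u,z:onz(s,np.array(u)/2.5+[250,160],z)[:2]
print("lid",[m(u,74).round(1) for u in [(243,124),(312,157),(267,198),(205,168)]])
n=lambda u,z:onz(c,np.array(u)/3.3+[180,150],z)[:2]
print("lid scene",[n(u,74).round(1) for u in [(290,358),(420,358),(424,436),(277,438)]])
E
```

```text
eL [515.5 -92.4] 185.5 -107.99
eR [ 556.7 -102.9] 187.6 -94.92
nL [530.2 -31.1] 122.7 -110.33
nR [570.1 -40.3] 124.4 -91.22
apex [545.8 -53.1] 139.8 -101.15
tipL [520.5 -74.1] 166.5 -108.3
tipR [561.2 -82.8] 167.2 -93.98
spr side: tip [ 503.39668099 -202.25104091] [ 526.8076331  -206.88959518] neck [ 491.10371439 -296.62317778] [ 515.6191867  -301.33890816]
handle top side [ 494.73777069 -302.69361132] [ 512.70240449 -305.16235131] [ 483.64963771 -397.96021782] [ 501.53061659 -399.19497791]
scene tip [ 526.50561808 -200.29936713] [ 501.08603041 -198.72986711] neck [ 515.65481224 -299.02062333] [ 492.82361549 -296.07186394]
handle top [ 506.0871305 -389.4744368] [ 486.84097498 -390.20307108] [ 511.93270054 -297.8404328 ] [ 497.62528999 -292.22477212]
lid [array([631.4,  70.2]), array([683.2,   1.8]), array([620.7, -42.6]), array([574.4,  15.8])]
lid scene [array([630.1, -32.2]), array([574.6,  28.7]), array([625.9,  79.1]), array([686.4,  15. ])]
```

```bash
cat >> h.py <<'E'
def delta(P,yaz=None):
    st=sense(); M=R.from_euler("xyz",st["tcp_rot"],degrees=True)
    d=M.inv().apply(np.array(P)-st["tool_pos"])
    y=M.apply([0,1,0]); az=np.degrees(np.arctan2(y[1],y[0]))
    print("pos",st["tool_pos"].round(1),"rpy",st["tcp_rot"].round(2),"yaz",az.round(2),"gap",round(st["finger_gap"],1),"t",round(st["time"],2),"F",st["ft_force"].round(1),"q",st["joint_pos"].round(1))
    print("tool delta",d.round(1), end=" ")
    if yaz is not None:
        a=(az-yaz+90)%180-90; print("rotz",np.radians(a).round(4))
    else: print()
E
python3 -c "
from h import *
delta([510.5,156,180],41)
s=snapshot('side');c=snapshot('scene')
print(onz(s,(250,181),9),onz(c,(490,322),9), onz(s,(420,275),0),onz(c,(195,300),0))"
```

```text
pos [143.  582.7 231.2] rpy [-179.99   -0.    166.21] yaz 76.21 gap 85.0 t 0.45 F [0.1 0.6 0.4] q [71.3  7.5 85.3  0.  87.3 -4.9]
tool delta [-458.6 -326.7   51.2] rotz 0.6145
[412.99844724 351.00989568   9.        ] [416.81418696 377.62646978   9.        ] [ 757.69934649 -134.66308608    0.        ] [ 7.68981667e+02 -1.13838883e+02  1.13686838e-13]
```

```bash
python3 -m creep '{"translation":[[-38,-27,0],[-38,-27,0],[-38,-27,0],[-38,-27,0],[-38,-27,0],[-38,-27,0],[-38,-27,0],[-38,-27,0],[-38,-27,0],[-38,-27,0]],"rotation":[[0,0,0],[0,0,0],[0,0,0],[0,0,0],[0,0,0],[0,0,0],[0,0,0],[0,0,0],[0,0,0],[0,0,0]],"claw":[58,58,58,58,58,58,58,58,58,58]}' 40
python3 -m creep '{"translation":[[-39,-28,0],[-39.5,-28.5,0],[0,0,0],[0,0,0],[0,0,0],[0,0,0],[0,0,0]],"rotation":[[0,0,0],[0,0,0],[0,0,0.14],[0,0,0.14],[0,0,0.14],[0,0,0.14],[0,0,0.055]],"claw":[58,58,58,58,58,58,58]}'
python3 -c "
from h import *
delta([510.5,156,58],41)
s=snapshot('wrist');cv2.imwrite('pics/d_w.png',s['frame'][:,:,::-1])"
```

```text
time: 1.55
tool_pos: [448.8, 228.3, 231.7]
tcp_rot: [180.0, 0.0, 166.2]
ft_force: [0.9, -0.2, 0.0]
finger_gap: 58.0
time: 2.25
tool_pos: [510.5, 156.2, 231.4]
tcp_rot: [180.0, 0.0, 130.6]
ft_force: [-0.1, 0.2, 0.5]
finger_gap: 57.9
pos [510.5 156.2 231.4] rpy [179.99   0.   130.64] yaz 40.64 gap 57.9 t 2.25 F [-0.1  0.2  0.5] q [ 11.5  -2.8  95.8  -0.   87.  -29.1]
tool delta [-1.000e-01 -2.000e-01  1.734e+02] rotz -0.0062
```

View pics/d_w.png

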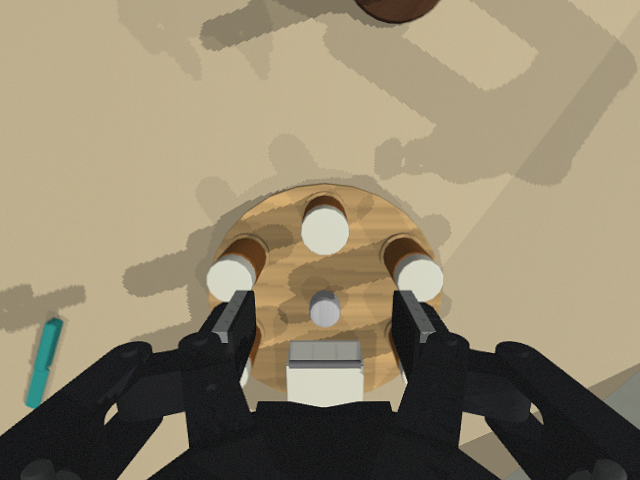

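The wrist view shows the 180° bottle (325,230), the hub (324,308) and the organizer on one line centred between the fingers. I'll check this against the calibration, then descend.

```bash
python3 -c "
from h import *
s=snapshot('wrist')
b=onz(s,(325.5,230.5),101);h=onz(s,(324.5,309),54);print(b,h,np.degrees(np.arctan2(*(b-h)[[1,0]])),np.linalg.norm((b-h)[:2]))
for u in [(231,279),(420,278)]:
  p=onz(s,u,101);print(p,np.degrees(np.arctan2(*(p-h)[[1,0]])),np.linalg.norm((p-h)[:2]))
"
python3 -m creep '{"translation":[[0,0,40],[0,0,40],[0,0,40],[0,0,30],[0,0,23],[0,0,0]],"rotation":[[0,0,0],[0,0,0],[0,0,0],[0,0,0],[0,0,0],[0,0,0]],"claw":[58,58,58,58,58,58]}'
python3 - <<'E'
from h import *
ax=np.array([572.8,84.3])
delta([510.5,156,58],41)
r=95;import math
# arc table: step of alpha deg clockwise per row, tool frame shift
a=math.radians(5)
print("5deg step: fwd",r*math.sin(a)," in",r*(1-math.cos(a)))
E
```

```text
[510.40491496 159.0921589  101.        ] [569.07031408  89.81520893  54.        ] 130.2587344304744 90.779539826519
[478.16103511  77.53283647 101.        ] -172.30559793552192 91.73523682963301
[595.44202996 179.23886602 101.        ] 73.5688113210898 93.23120639892569
time: 2.95
tool_pos: [507.2, 155.6, 54.3]
tcp_rot: [-179.6, -0.2, 131.1]
ft_force: [-0.3, -0.1, -0.3]
finger_gap: 57.7
pos [507.2 155.6  54.3] rpy [-179.64   -0.2   131.08] yaz 41.08 gap 57.7 t 2.95 F [-0.3 -0.1 -0.3] q [ 11.5   6.4 105.7  -0.   68.3 -29.6]
tool delta [-1.8  2.7 -3.7] rotz 0.0013
5deg step: fwd 8.279795561027525  in 0.3615036812841732
```

```bash
python3 -m creep '{"translation":[[-0.4,8.3,0],[-0.4,8.3,0],[-0.4,8.3,0],[-0.4,8.3,0],[-0.4,8.3,0],[-0.4,8.3,0],[-0.4,8.3,0],[-0.4,8.3,0],[-0.4,8.3,0],[0,0,0]],"rotation":[[0,0,0.0873],[0,0,0.0873],[0,0,0.0873],[0,0,0.0873],[0,0,0.0873],[0,0,0.0873],[0,0,0.0873],[0,0,0.0873],[0,0,0.0873],[0,0,0]],"claw":[58,58,58,58,58,58,58,58,58,58]}'
cat > m.py <<'E'
from h import *
import sys
st=sense(); ax=np.array([572.8,84.3]); d=st["tool_pos"][:2]-ax
print("tcp az",np.degrees(np.arctan2(d[1],d[0])),"r",np.linalg.norm(d)); delta(st["tool_pos"])
s=snapshot("side");c=snapshot("scene")
crop(s,250,160,410,300,4,sys.argv[1]+"_side"); crop(c,250,215,410,345,4,sys.argv[1]+"_scene")
E
python3 m.py e
```

```text
time: 3.95
tool_pos: [581.3, 179.3, 60.1]
tcp_rot: [179.9, -0.0, 85.9]
ft_force: [-0.4, 0.4, -0.0]
finger_gap: 58.0
tcp az 84.91549151031437 r 95.3653289986938
pos [581.3 179.3  60.1] rpy [ 1.7987e+02 -4.0000e-02  8.5930e+01] yaz -4.07 gap 58.0 t 3.95 F [-0.4  0.4 -0. ] q [12.3 16.7 93.2 -0.  69.9 16.4]
tool delta [0. 0. 0.]
```

View pics/e_side.png

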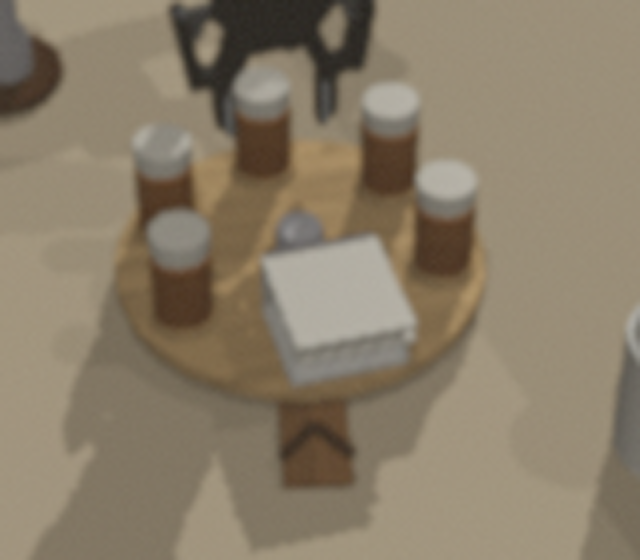

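```bash
python3 -m creep '{"translation":[[-0.4,6.6,0],[-0.4,6.6,0],[-0.4,5,0],[0,0,0],[0,0,0]],"rotation":[[0,0,0.07],[0,0,0.07],[0,0,0.05],[0,0,0],[0,0,0]],"claw":[58,58,58,58,58]}'
python3 m.py f
cat > ang.py <<'E'
from h import *
# lid angle: edges from side and scene by white mask; args none
E
```

```text
time: 4.55
tool_pos: [597.7, 175.4, 58.9]
tcp_rot: [180.0, -0.0, 75.2]
ft_force: [-0.1, -0.0, 0.3]
finger_gap: 58.0
tcp az 74.70267125766112 r 94.43241007692963
pos [597.7 175.4  58.9] rpy [ 1.7995e+02 -1.0000e-02  7.5240e+01] yaz -14.76 gap 58.0 t 4.55 F [-0.1 -0.   0.3] q [11.6 18.9 90.6 -0.  70.4 26.4]
tool delta [0. 0. 0.]
```

View pics/f_side.png

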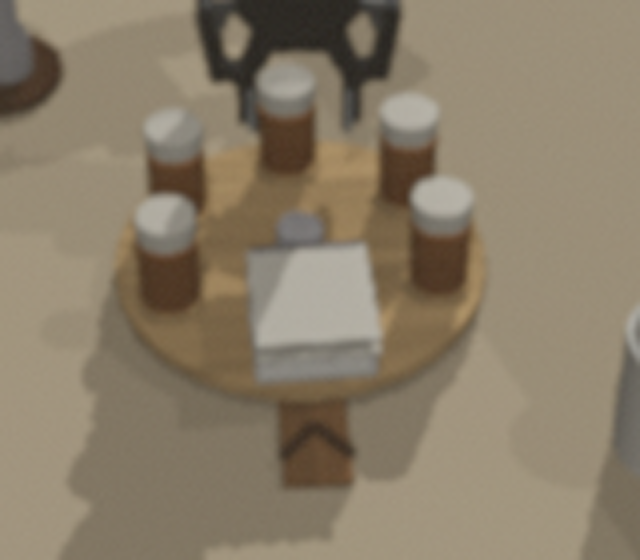

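View pics/f_scene.png

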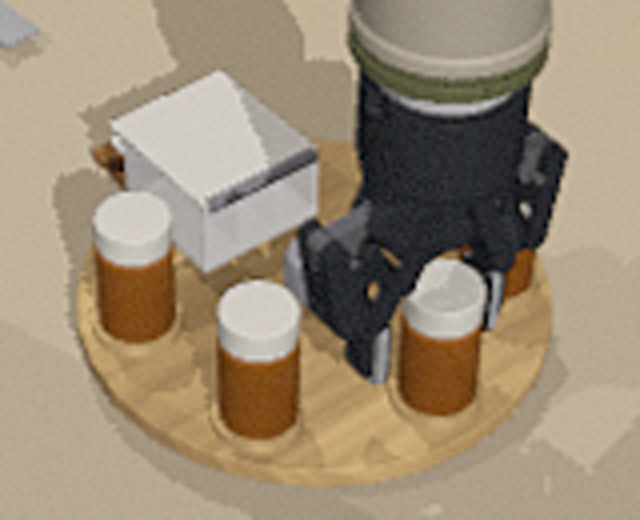

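```bash
cat > ang.py <<'E'
from h import *
from scipy.optimize import least_squares
off=np.radians([68,124,180,-124,-68])
def fit(P,o=off):
    P=np.array(P)
    def f(x): return np.r_[P[:,0]-x[0]-95*np.cos(x[2]+o),P[:,1]-x[1]-95*np.sin(x[2]+o)]
    r=least_squares(f,[*P[:,:2].mean(0),-1.7]); print("bottles",r.x[:2].round(1),"org az",np.degrees(r.x[2]).round(2),np.sqrt(np.mean(r.fun**2)).round(2))
def lid(P):
    P=np.array(P)[:,:2]; e=P[:2].mean(0)-P[2:].mean(0) # outer-inner
    w=P[0]-P[1]; print("lid outer mid",P[:2].mean(0).round(1),"az in->out",np.degrees(np.arctan2(e[1],e[0])).round(2),"edge az",(np.degrees(np.arctan2(w[1],w[0]))).round(2),"len",np.linalg.norm(e).round(1),np.linalg.norm(w).round(1))
E
python3 - <<'E'
from ang import *
s=snapshot("side");c=snapshot("scene")
f=lambda u,z:onz(s,np.array(u)/4+[250,160],z); g=lambda u,z:onz(c,np.array(u)/4+[250,215],z)
fit([f(u,101) for u in [(441,199),(408,115),(287,85),(174,129),(167,217)]])
lid([f(u,74) for u in [(256,348),(381,340),(365,243),(248,250)]])
lid([g(u,74) for u in [(220,70),(112,128),(210,205),(318,152)]])
fit([g(u,101) for u in [(133,218),(258,310),(443,289)]],off[:3])
E
```

```text
bottles [573.6  80.1] org az -100.35 1.12
lid outer mid [550.3 -47.1] az in->out -100.94 edge az 169.28 len 88.5 75.8
lid outer mid [550.9 -39.3] az in->out -99.21 edge az 173.79 len 85.2 77.0
bottles [573.5  87.7] org az -100.36 0.44
```

```bash
python3 -m creep '{"translation":[[0,1.6,0],[0,0,0],[0,0,0],[0,-8,0],[0,0,0],[0,0,-40],[0,0,-40],[0,0,-40],[0,0,-40],[0,0,-10]],"rotation":[[0,0,0],[0,0,0],[0,0,0],[0,0,0],[0,0,0],[0,0,0],[0,0,0],[0,0,0],[0,0,0],[0,0,0]],"claw":[58,58,58,58,58,58,58,58,58,58]}'
python3 -c "
from h import *
delta([501.6,-322,150],-6)"
```

```text
time: 5.75
tool_pos: [593.9, 177.5, 234.9]
tcp_rot: [179.5, -0.2, 75.1]
ft_force: [1.1, -0.3, 0.2]
finger_gap: 57.8
pos [593.9 177.5 234.9] rpy [179.51  -0.23  75.07] yaz -14.94 gap 57.8 t 5.75 F [ 1.1 -0.3  0.2] q [11.9  9.9 82.2 -0.  87.4 26.8]
tool delta [-506.8   38.8   83.3] rotz -0.156
```

```bash
python3 -m creep '{"translation":[[-40,3,0],[-43,3.3,0],[-43,3.3,0],[-43,3.3,0],[-43,3.3,0],[-43,3.3,0],[-43,3.3,0],[-43,3.3,0],[-43,3.3,0],[-43,3.3,0]],"rotation":[[0,0,0],[0,0,0],[0,0,0],[0,0,0],[0,0,0],[0,0,0],[0,0,0],[0,0,0],[0,0,0],[0,0,0]],"claw":[58,58,58,58,58,58,58,58,58,58]}'
python3 -m creep '{"translation":[[-40,3.3,0],[-35,3,30],[0,0,40],[0,0,12],[0,0,0]],"rotation":[[0,0,0],[0,0,0],[0,0,-0.08],[0,0,-0.076],[0,0,0]],"claw":[58,58,58,58,58]}'
python3 m.py g
python3 -c "
from h import *
delta([501.6,-322,150],-6)
s=snapshot('wrist');cv2.imwrite('pics/g_w.png',s['frame'][:,:,::-1])"
```

```text
time: 6.75
tool_pos: [512.1, -245.6, 227.7]
tcp_rot: [-180.0, 0.0, 75.1]
ft_force: [1.4, -0.3, 0.7]
finger_gap: 58.1
time: 7.25
tool_pos: [497.3, -316.9, 142.1]
tcp_rot: [-179.7, -0.2, 84.0]
ft_force: [0.2, 0.3, -0.4]
finger_gap: 58.1
tcp az -100.65080593081957 r 408.2335042297045
pos [ 497.3 -316.9  142.1] rpy [-179.67   -0.19   84.03] yaz -5.97 gap 58.1 t 7.25 F [ 0.2  0.3 -0.4] q [-37.5   9.6  92.4  -0.   78.4 -31.5]
tool delta [0. 0. 0.] 
pos [ 499.7 -318.   146.4] rpy [-179.99   -0.     83.88] yaz -6.12 gap 58.3 t 7.35 F [ 0.5 -0.3  0.2] q [-37.4   9.4  92.2  -0.   78.5 -31.3]
tool delta [-3.8  2.4 -3.6] rotz -0.0021
```

View pics/g_w.png

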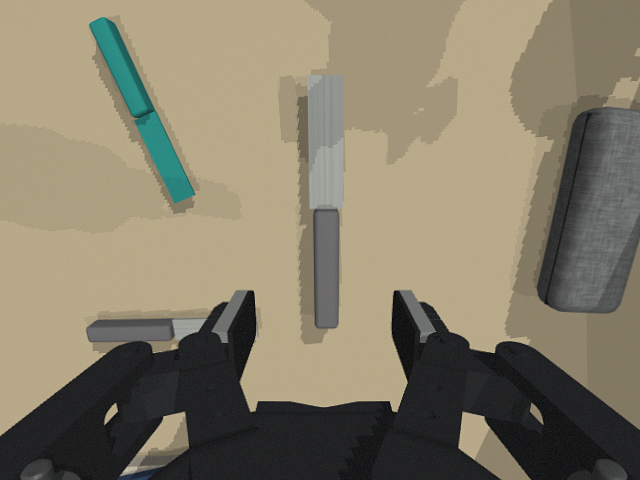

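View pics/g_side.png

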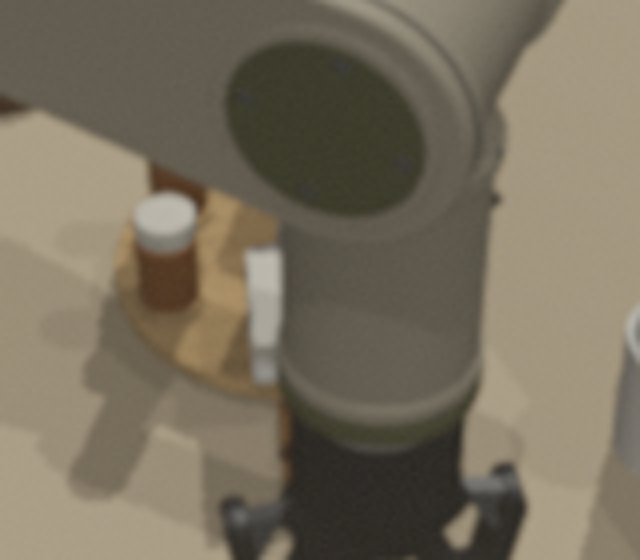

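View pics/g_scene.png

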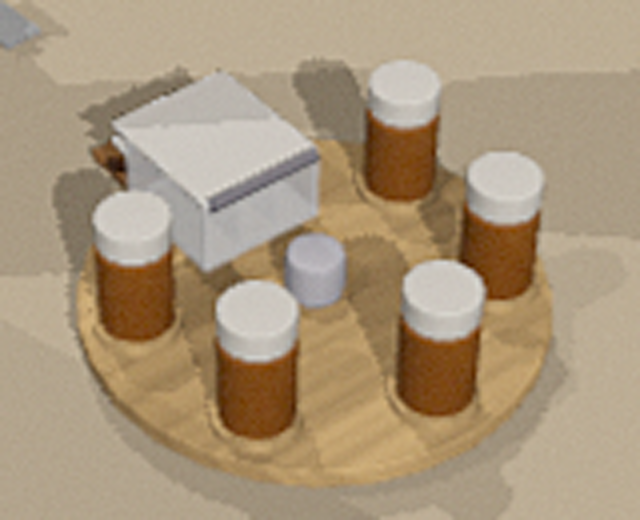

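```bash
python3 - <<'E'
from ang import *
s=snapshot("wrist"); 
for n,u,z in [("tip",(326,75),13.5),("front",(327,210),24),("end",(327,326),24)]: print(n,onz(s,u,z).round(1))
c=snapshot("scene")
g=lambda u,z:onz(c,np.array(u)/4+[250,215],z)
fit([g(u,101) for u in [(131,217),(257,309),(443,289),(505,179),(403,86)]])
lid([g(u,74) for u in [(220,70),(112,128),(210,207),(319,154)]])
delta([501.6,-322,60],-6)
E
```

```text
tip [ 514.7 -202.9   13.5]
front [ 505.2 -299.    24. ]
end [ 495.2 -396.1   24. ]
bottles [574.1  87.8] org az -100.78 0.9
lid outer mid [550.9 -39.3] az in->out -99.74 edge az 173.79 len 86.6 77.0
pos [ 500.8 -318.5  148.3] rpy [1.7985e+02 1.0000e-01 8.3960e+01] yaz -6.04 gap 58.0 t 7.5 F [-0.3 -0.6  0.6] q [-37.4   9.3  92.1  -0.   78.5 -31.4]
tool delta [-3.3  1.  88.3] rotz -0.0008
```

```bash
python3 -m creep '{"translation":[[-4.3,2.2,40],[0,0,40],[0,0,30],[0,0,20],[0,0,0],[0,0,0]],"rotation":[[0,0,0.004],[0,0,0],[0,0,0],[0,0,0],[0,0,0],[0,0,0]],"claw":[58,58,58,58,58,58]}'
python3 -c "
from h import *
delta([502.7,-323,5],-5.8)
s=snapshot('wrist');cv2.imwrite('pics/h_w.png',s['frame'][:,:,::-1])"
```

```text
time: 8.1
tool_pos: [502.2, -322.8, 17.6]
tcp_rot: [179.9, 0.0, 83.8]
ft_force: [-0.4, 0.2, 0.4]
finger_gap: 58.1
pos [ 502.2 -322.8   17.6] rpy [1.7994e+02 4.0000e-02 8.3770e+01] yaz -6.23 gap 58.1 t 8.1 F [-0.4  0.2  0.4] q [-37.7  18.4  96.1  -0.   65.4 -31.4]
tool delta [-0.1  0.5 12.6] rotz -0.0076
```

View pics/h_w.png

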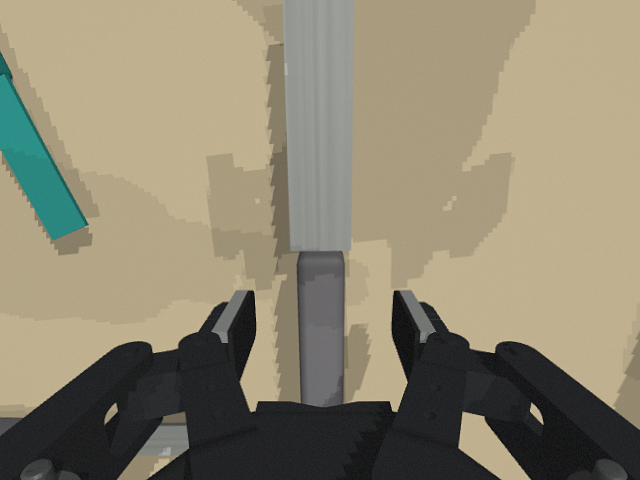

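The handle is centred between the fingers (x about 321 at rows 250–400). I'll go down and close.

```bash
python3 -m creep '{"translation":[[0,0.3,7],[0,0,5],[0,0,0],[0,0,0],[0,0,0],[0,0,0],[0,0,0],[0,0,0],[0,0,0]],"rotation":[[0,0,-0.006],[0,0,0],[0,0,0],[0,0,0],[0,0,0],[0,0,0],[0,0,0],[0,0,0],[0,0,0]],"claw":[58,58,40,12,12,12,12,12,12]}' 110
python3 -m creep '{"translation":[[0,0,-20],[0,0,-30],[0,0,-30],[0,0,-20],[0,0,0],[0,0,0]],"rotation":[[0,0,0],[0,0,0],[0,0,0],[0,0,0],[0,0,0],[0,0,0]],"claw":[12,12,12,12,12,12]}'
python3 -c "
from h import *
delta([502.7,-323,5],-11.2)
s=snapshot('wrist');cv2.imwrite('pics/i_w.png',s['frame'][:,:,::-1])"
python3 m.py i
```

```text
time: 9.05
tool_pos: [502.1, -322.8, 4.8]
tcp_rot: [180.0, 0.0, 84.1]
ft_force: [-0.7, 0.4, 5.4]
finger_gap: 17.8
time: 9.65
tool_pos: [501.5, -322.4, 103.5]
tcp_rot: [-180.0, -0.0, 84.1]
ft_force: [0.7, -0.1, -1.8]
finger_gap: 17.9
pos [ 501.5 -322.4  103.5] rpy [-1.7998e+02 -1.0000e-02  8.4120e+01] yaz -5.88 gap 17.9 t 9.65 F [ 0.7 -0.1 -1.8] q [-37.7  12.3  93.6  -0.   74.2 -31.8]
tool delta [-0.5  1.3 98.5] rotz 0.0928
tcp az -100.04696209976903 r 412.50951723498224
pos [ 500.8 -321.9  102.4] rpy [-1.7988e+02 -7.0000e-02  8.4120e+01] yaz -5.88 gap 17.1 t 9.7 F [ 0.1  0.  -0.8] q [-37.7  12.3  93.6   0.   74.2 -31.8]
tool delta [0. 0. 0.]
```

View pics/i_w.png

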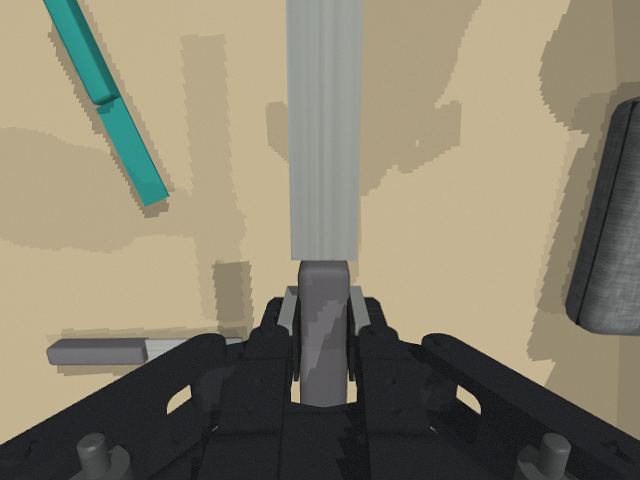

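```bash
python3 - <<'E'
from h import *
s=snapshot("side");c=snapshot("scene")
T=sense(); M=R.from_euler("xyz",T["tcp_rot"],degrees=True)
P=T["tool_pos"]+M.apply([120.6,0,-7.2]); print(P)
for n,S in(("side",s),("scene",c)):
    p=proj(S,[P])[0]; print(n,p)
    u,v=int(p[0])-40,int(p[1])-40
    crop(S,u,v,u+80,v+80,7,"j_"+n); print((p-[u,v])*7)
E
```

```text
[ 513.14550266 -201.89655965  109.76953958]
side [332.74419057 286.51949716]
[285.20933402 283.63648012]
scene [252.75509011 191.37437649]
[285.28563077 282.62063541]
```

View pics/j_side.png

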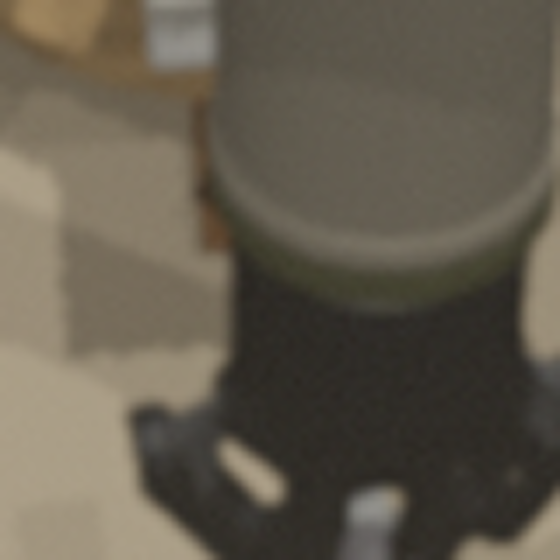

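View pics/j_scene.png

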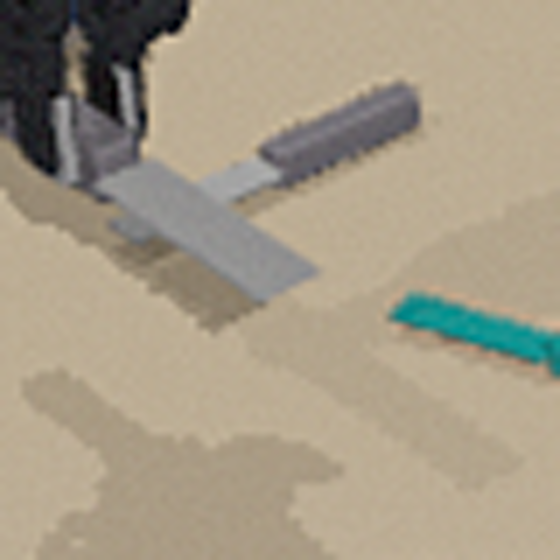

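```bash
python3 -m creep '{"translation":[[0,0,0]],"rotation":[[0,0,0.0894]],"claw":[12]}'; python3 -m creep '{"translation":[[0,0,0]],"rotation":[[0,0,0]],"claw":[12]}'
python3 -c "
from h import *
delta([519.3,-191.2,58.8],-11)"
```

```text
time: 10.0
tool_pos: [501.1, -322.1, 103.0]
tcp_rot: [-179.9, -0.1, 79.0]
ft_force: [-0.5, -0.4, -0.9]
finger_gap: 17.9
time: 10.1
tool_pos: [501.3, -322.2, 103.3]
tcp_rot: [-179.9, -0.0, 78.9]
ft_force: [0.2, -0.2, -1.2]
finger_gap: 17.6
pos [ 501.3 -322.2  103.3] rpy [-1.7992e+02 -4.0000e-02  7.8900e+01] yaz -11.1 gap 17.6 t 10.1 F [ 0.2 -0.2 -1.2] q [-37.7  12.3  93.5   0.   74.2 -26.6]
tool delta [132.   -7.5  44.6] rotz -0.0017
```

```bash
python3 -m creep '{"translation":[[30,-2,10],[30,-2,10],[30,-2,10],[25,-1.5,10],[15,0,4],[0,0,0],[0,0,0],[0,0,0],[0,0,0]],"rotation":[[0,0,0],[0,0,0],[0,0,0],[0,0,0],[0,0,0],[0,0,0],[0,0,0],[0,0,0],[0,0,0]],"claw":[12,12,12,12,12,12,12,12,12]}'
python3 -c "
from h import *
delta([519.3,-191.2,58.8],-11)
T=sense(); M=R.from_euler('xyz',T['tcp_rot'],degrees=True)
P=T['tool_pos']+M.apply([120.6,0,-7.2]); print(P)
s=snapshot('scene');print(proj(s,[P]))
crop(s,230,200,350,290,6.6,'k_scene')
s=snapshot('side');crop(s,250,200,410,320,5,'k_side')
s=snapshot('wrist');cv2.imwrite('pics/k_w.png',s['frame'][:,:,::-1])"
```

```text
time: 11.0
tool_pos: [519.5, -194.7, 60.9]
tcp_rot: [179.9, 0.0, 78.9]
ft_force: [0.7, 0.6, -1.3]
finger_gap: 17.6
pos [ 519.5 -194.7   60.9] rpy [1.7994e+02 3.0000e-02 7.8940e+01] yaz -11.06 gap 17.6 t 11.0 F [ 0.7  0.6 -1.3] q [-25.8   9.  102.1  -0.   68.8 -14.8]
tool delta [ 3.4 -0.9  2.1] rotz -0.001
[542.59994819 -76.37588259  68.05319913]
[[282.46318371 233.06111878]]
```

View pics/k_scene.png

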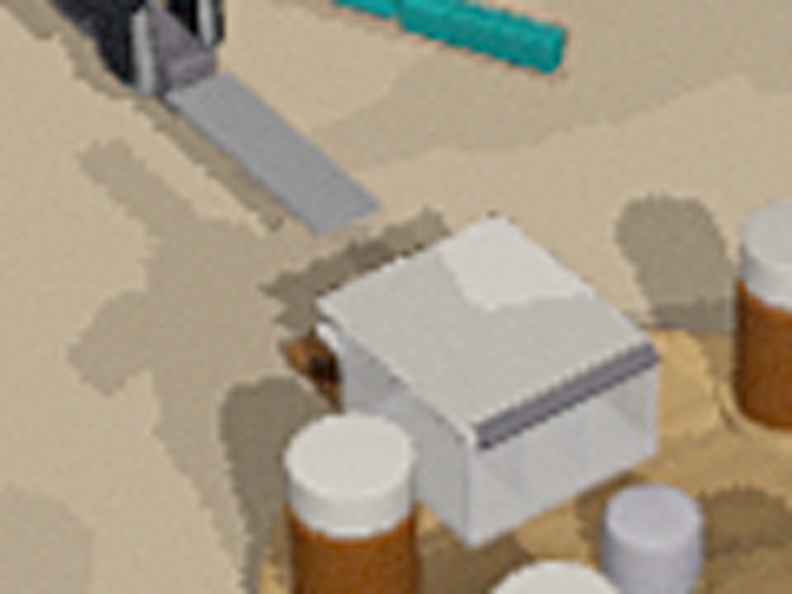

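View pics/k_w.png

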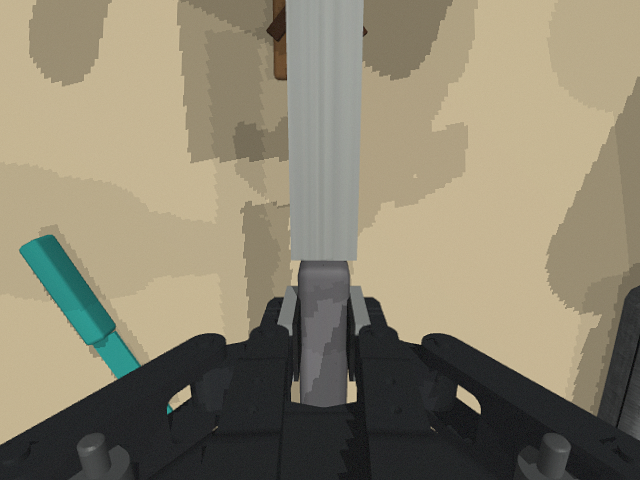

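View pics/k_side.png

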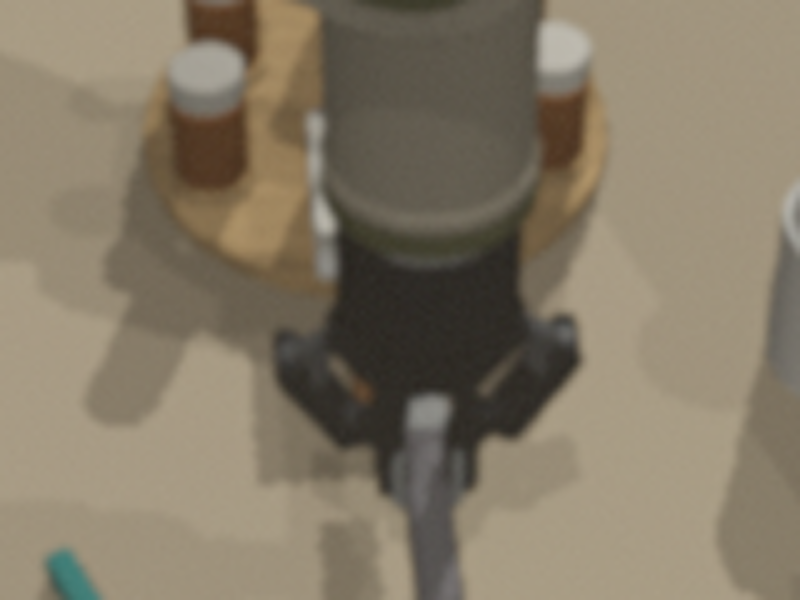

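```bash
python3 -m creep '{"translation":[[0,0,0],[0,0,0],[0,0,0]],"rotation":[[0,0,0],[0,0,0],[0,0,0]],"claw":[12,12,12]}'
python3 -m creep '{"translation":[[0,0,1],[0,0,0],[0,0,0]],"rotation":[[0,0,0],[0,0,0],[0,0,0]],"claw":[12,12,12]}'
python3 -m creep '{"translation":[[5,0,0],[5,0,0],[5,0,0],[5,0,0],[4,0,0],[0,0,0],[0,0,0]],"rotation":[[0,0,0],[0,0,0],[0,0,0],[0,0,0],[0,0,0],[0,0,0],[0,0,0]],"claw":[12,12,12,12,12,12,12]}'
python3 -c "
from h import *
T=sense(); M=R.from_euler('xyz',T['tcp_rot'],degrees=True)
P=T['tool_pos']+M.apply([120.6,0,-7.2]); print(P)
s=snapshot('scene');print(proj(s,[P]))
crop(s,250,215,350,290,8,'l_scene')"
```

```text
time: 11.45
tool_pos: [519.1, -193.6, 60.3]
tcp_rot: [-180.0, 0.0, 79.0]
ft_force: [0.1, 0.1, -1.7]
finger_gap: 17.4
time: 11.75
tool_pos: [519.1, -193.5, 59.2]
tcp_rot: [-180.0, -0.0, 79.0]
ft_force: [-0.4, 0.7, -0.7]
finger_gap: 17.6
time: 12.45
tool_pos: [523.8, -169.9, 59.3]
tcp_rot: [180.0, 0.0, 79.0]
ft_force: [0.3, -0.1, -2.0]
finger_gap: 17.3
[546.80109116 -51.46368258  66.51361691]
[[289.14126986 239.10994057]]
```

View pics/l_scene.png

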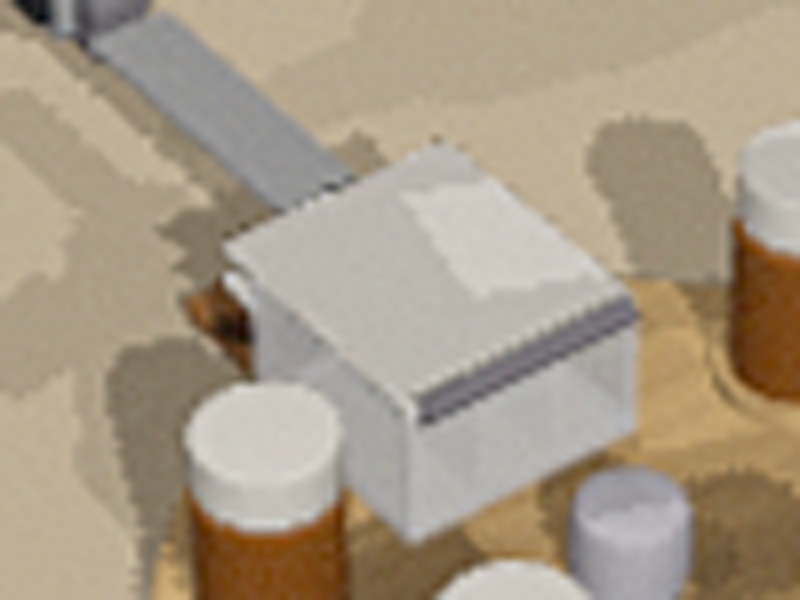

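```bash
python3 -m creep '{"translation":[[3,0,0],[3,0,0],[3,0,0],[0,0,0],[0,0,0]],"rotation":[[0,0,0],[0,0,0],[0,0,0],[0,0,0],[0,0,0]],"claw":[12,12,12,12,12]}'
python3 -m creep '{"translation":[[2,0,0],[2,0,0],[0,0,0]],"rotation":[[0,0,0],[0,0,0],[0,0,0]],"claw":[12,12,12]}'
python3 -m creep '{"translation":[[2,0,0],[2,0,0],[0,0,0]],"rotation":[[0,0,0],[0,0,0],[0,0,0]],"claw":[12,12,12]}'
python3 -c "
from h import *
T=sense(); M=R.from_euler('xyz',T['tcp_rot'],degrees=True)
P=T['tool_pos']+M.apply([120.6,0,-7.2]); print(P, np.hypot(*(P[:2]-[572.8,84.3])))
s=snapshot('scene');print(proj(s,[P]))
crop(s,250,215,350,290,8,'m_scene')"
```

```text
time: 13.0
tool_pos: [525.5, -161.0, 59.3]
tcp_rot: [180.0, 0.0, 79.0]
ft_force: [-0.5, 0.2, -1.5]
finger_gap: 17.7
time: 13.3
tool_pos: [526.3, -156.9, 59.3]
tcp_rot: [-180.0, -0.0, 79.0]
ft_force: [-0.3, 0.1, -2.0]
finger_gap: 17.4
time: 13.6
tool_pos: [527.0, -153.0, 59.3]
tcp_rot: [-180.0, -0.0, 79.0]
ft_force: [-0.9, -0.2, -0.1]
finger_gap: 17.6
[550.02620187 -34.60392125  66.51047872] 121.065223620479
[[293.62849933 243.0055102 ]]
```

View pics/m_scene.png

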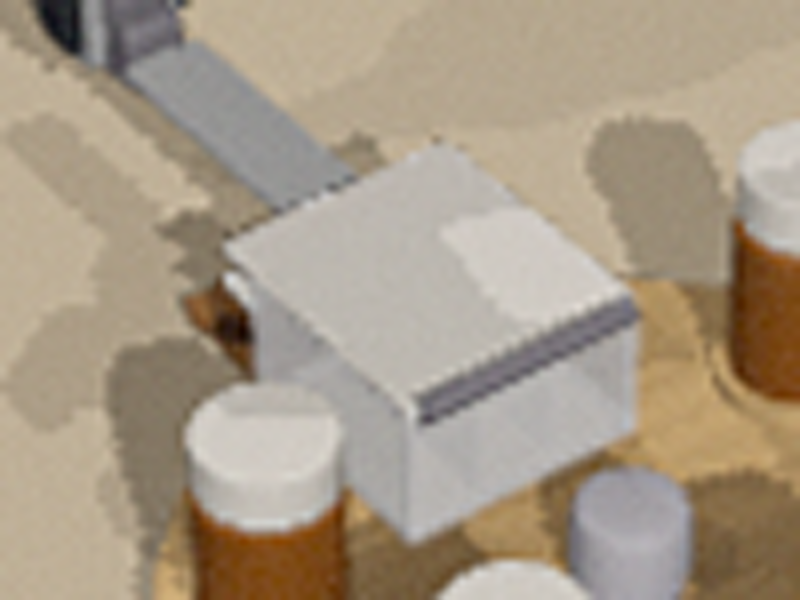

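```bash
python3 -m creep '{"translation":[[0,0,-3],[0.5,0,-4],[1,0,-5],[1,0,-5],[0,0,0],[0,0,0]],"rotation":[[0,0,0],[0,0,0],[0,0,0],[0,0,0],[0,0,0],[0,0,0]],"claw":[12,12,12,12,12,12]}'
cat > v.py <<'E'
from h import *
import sys
T=sense(); M=R.from_euler('xyz',T['tcp_rot'],degrees=True)
P=T['tool_pos']+M.apply([120.6,0,-7.2]); print("tip",P, "r",np.hypot(*(P[:2]-[572.8,84.3])),"F",T["ft_force"],"t",T["time"])
s=snapshot('scene');print((proj(s,[P])-[230,180])*6)
crop(s,230,180,360,280,6,sys.argv[1])
E
python3 v.py n
```

```text
time: 14.25
tool_pos: [527.9, -150.8, 76.8]
tcp_rot: [179.9, -0.0, 79.0]
ft_force: [-0.8, 0.8, -1.1]
finger_gap: 17.4
tip [550.8896198  -32.38801367  83.98579236] r 118.72723905776225 F [-0.79887217  0.78592553 -1.09574612] t 14.25
[[383.55685588 344.18492169]]
```

View pics/n.png

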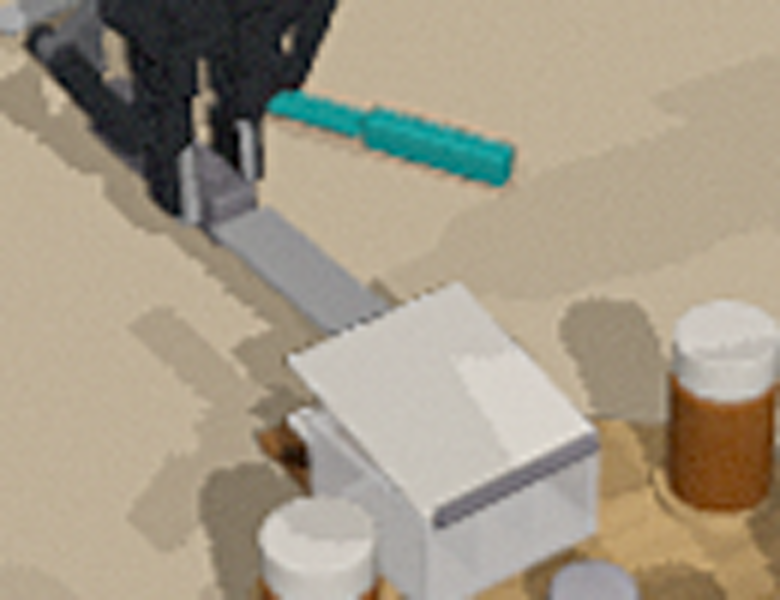

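The lid is lifting: its front edge is up at (290–460, 285–355). I'll carry on.

```bash
python3 -m creep '{"translation":[[2,0,-5],[3,0,-5],[3,0,-4.5],[4,0,-5],[4,0,-5],[0,0,0]],"rotation":[[0,0,0],[0,0,0],[0,0,0],[0,0,0],[0,0,0],[0,0,0]],"claw":[12,12,12,12,12,12]}'
python3 v.py o
```

```text
time: 14.9
tool_pos: [531.2, -134.6, 101.9]
tcp_rot: [179.9, -0.0, 79.0]
ft_force: [0.4, -0.4, -1.4]
finger_gap: 17.6
tip [554.18820905 -16.16294189 109.1337865 ] r 102.17241044614254 F [ 0.36289749 -0.41596401 -1.3588137 ] t 14.9
[[408.87175551 311.77885933]]
```

View pics/o.png

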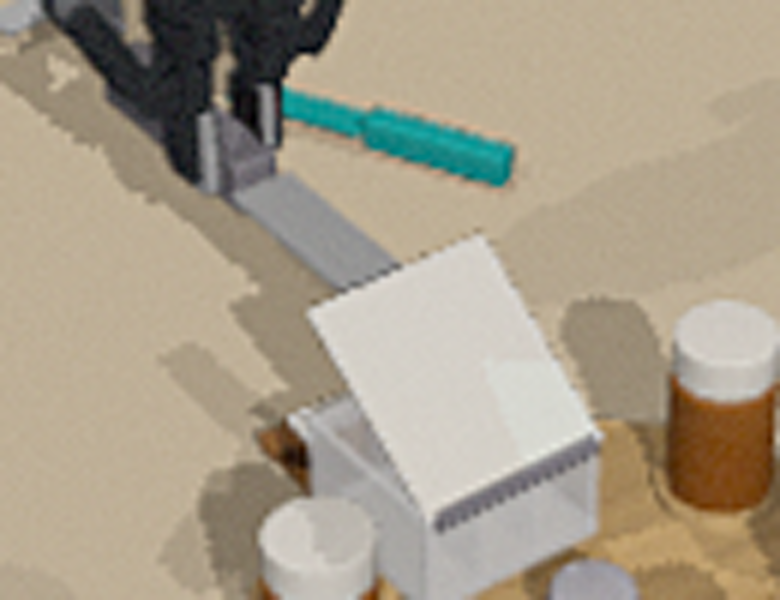

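```bash
python3 -m creep '{"translation":[[5,0,-4.5],[5,0,-4.5],[6,0,-3.5],[6,0,-3.5],[6,0,-2.5],[6,0,-2.5],[6,0,-1],[6,0,-1],[5,0,0],[0,0,0]],"rotation":[[0,0,0],[0,0,0],[0,0,0],[0,0,0],[0,0,0],[0,0,0],[0,0,0],[0,0,0],[0,0,0],[0,0,0]],"claw":[12,12,12,12,12,12,12,12,12,12]}'
python3 v.py p
```

```text
time: 15.95
tool_pos: [540.4, -84.1, 123.8]
tcp_rot: [-180.0, -0.0, 79.0]
ft_force: [-0.5, -1.2, -0.9]
finger_gap: 17.3
tip [563.36256528  34.26277398 131.06016108] r 50.9194379589633 F [-0.52505801 -1.19675722 -0.91587923] t 15.95
[[497.68806109 334.1549146 ]]
```

View pics/p.png

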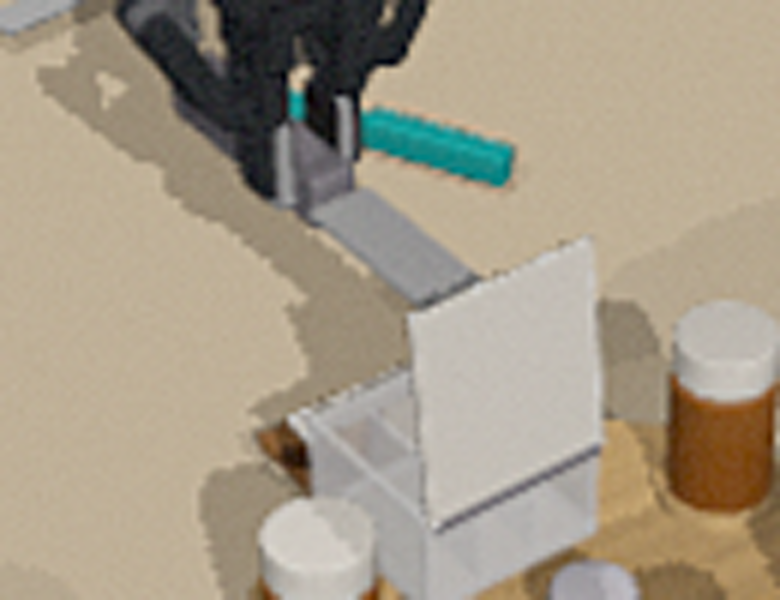

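The lid stands nearly upright. I'll push slightly further, hold, then draw straight back out.

```bash
python3 -m creep '{"translation":[[3,0,0],[3,0,0],[0,0,0],[0,0,0],[0,0,0]],"rotation":[[0,0,0],[0,0,0],[0,0,0],[0,0,0],[0,0,0]],"claw":[12,12,12,12,12]}'
python3 -m creep '{"translation":[[-10,0,0],[-20,0,0],[-25,0,0],[-30,0,0],[-30,0,0],[-30,0,0],[-30,0,0],[-20,0,0],[0,0,0],[0,0,0]],"rotation":[[0,0,0],[0,0,0],[0,0,0],[0,0,0],[0,0,0],[0,0,0],[0,0,0],[0,0,0],[0,0,0],[0,0,0]],"claw":[12,12,12,12,12,12,12,12,12,12]}'
python3 v.py q; python3 m.py q2
python3 -c "
from h import *
delta([500.5,-325,6])"
```

```text
time: 16.5
tool_pos: [541.4, -79.1, 123.8]
tcp_rot: [-180.0, -0.0, 79.0]
ft_force: [-0.9, -0.8, -1.1]
finger_gap: 17.6
time: 17.5
tool_pos: [503.7, -271.1, 123.6]
tcp_rot: [-180.0, -0.0, 78.9]
ft_force: [-0.7, -0.6, -1.5]
finger_gap: 17.6
tip [ 526.95564516 -152.79724497  130.88822133] r 241.48873356897155 F [-0.65461471 -0.6253489  -1.51768627] t 17.5
[[194.11092855  84.17751883]]
tcp az -100.98173933115535 r 361.38697152945457
pos [ 504.  -270.5  123.6] rpy [-1.7998e+02 -3.0000e-02  7.8960e+01] yaz -11.04 gap 17.3 t 17.55 F [ 0.4 -0.1 -1.5] q [-33.4   7.5  96.7   0.   75.8 -22.3]
tool delta [0. 0. 0.] 
pos [ 504.2 -269.9  123.7] rpy [-1.7999e+02 -2.0000e-02  7.9030e+01] yaz -10.97 gap 17.5 t 17.65 F [-0.1  0.2 -1.5] q [-33.3   7.5  96.7   0.   75.8 -22.3]
tool delta [-54.9   6.8 117.7]
```

View pics/q2_scene.png

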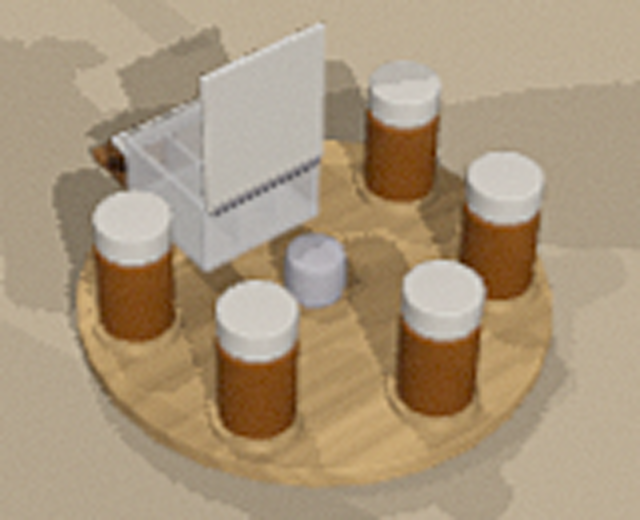

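View pics/q2_side.png

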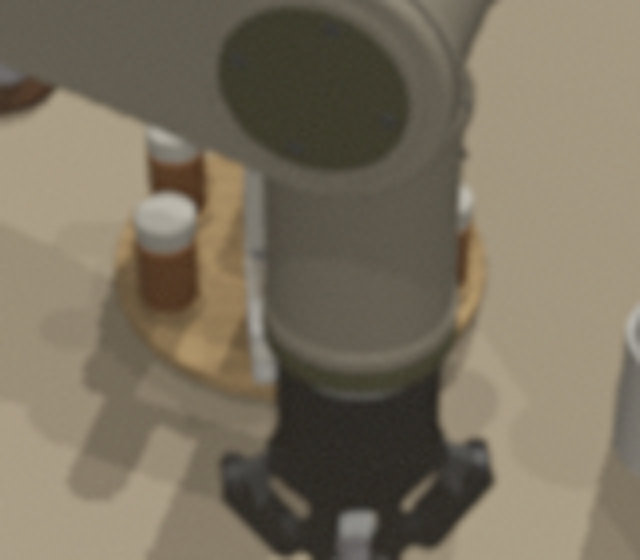

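```bash
python3 -m creep '{"translation":[[-20,0,25],[-21,0,30],[0,0,30],[0,0,20],[0,0,7],[0,0,0],[0,0,0]],"rotation":[[0,0,0],[0,0,0],[0,0,0],[0,0,0],[0,0,0],[0,0,0],[0,0,0]],"claw":[12,12,12,12,12,12,12]}'
python3 -m creep '{"translation":[[0,0,3],[0,0,3],[0,0,0],[0,0,0]],"rotation":[[0,0,0],[0,0,0],[0,0,0],[0,0,0]],"claw":[12,12,12,12]}'
python3 -c "
from h import *
delta([500.5,-325,5])"
```

```text
time: 18.35
tool_pos: [497.3, -310.9, 13.1]
tcp_rot: [179.9, 0.0, 79.0]
ft_force: [0.4, -0.2, -0.5]
finger_gap: 17.9
time: 18.75
tool_pos: [496.4, -310.9, 6.0]
tcp_rot: [180.0, 0.0, 79.0]
ft_force: [-0.0, -1.5, -1.4]
finger_gap: 17.4
pos [ 496.4 -310.9    6. ] rpy [1.7999e+02 1.0000e-02 7.8990e+01] yaz -11.01 gap 17.4 t 18.75 F [-0.  -1.5 -1.4] q [-37.1  17.9  98.2  -0.   63.9 -26.1]
tool delta [-13.1   6.7   1. ]
```

```bash
python3 -m creep '{"translation":[[0,0,1],[0,0,0],[0,0,0],[0,0,0],[0,0,0],[0,0,0],[0,0,-5],[0,0,-20],[0,0,-40],[0,0,-40]],"rotation":[[0,0,0],[0,0,0],[0,0,0],[0,0,0],[0,0,0],[0,0,0],[0,0,0],[0,0,0],[0,0,0],[0,0,0]],"claw":[12,12,50,50,50,50,50,50,50,50]}'
python3 -m creep '{"translation":[[0,0,-40],[-40,0,-10],[-40,0,0],[0,-45,0],[0,-45,0],[0,-45,0],[0,-40,0],[0,0,0],[0,0,0]],"rotation":[[0,0,0],[0,0,0],[0,0,0],[0,0,0],[0,0,0],[0,0,0],[0,0,0],[0,0,0],[0,0,0]],"claw":[50,50,50,50,50,50,50,50,50]}'
python3 -c "
from h import *
delta([500.5,-325,5])
for n in ['side','scene']:
  s=snapshot(n);cv2.imwrite('pics/r_%s.png'%n,s['frame'][:,:,::-1])"
python3 m.py r2
```

```text
time: 19.75
tool_pos: [495.6, -310.2, 110.4]
tcp_rot: [-179.9, -0.1, 79.0]
ft_force: [0.7, -0.9, -0.2]
finger_gap: 50.2
time: 20.65
tool_pos: [308.9, -356.2, 160.5]
tcp_rot: [179.9, 0.1, 78.9]
ft_force: [0.7, -0.8, 0.8]
finger_gap: 50.1
pos [ 308.9 -356.2  160.5] rpy [1.7993e+02 5.0000e-02 7.8900e+01] yaz -11.1 gap 50.1 t 20.65 F [ 0.7 -0.8  0.8] q [-55.3 -10.4 110.3   0.   80.  -44.2]
tool delta [ 67.6 181.8 155.6] 
tcp az -120.79285804410749 r 513.103705207732
pos [ 310.1 -356.5  160.6] rpy [1.7992e+02 6.0000e-02 7.9000e+01] yaz -11.0 gap 50.1 t 20.75 F [ 0.3 -1.  -0.4] q [-55.2 -10.2 110.1   0.   80.  -44.2]
tool delta [0. 0. 0.]
```

View pics/r_side.png

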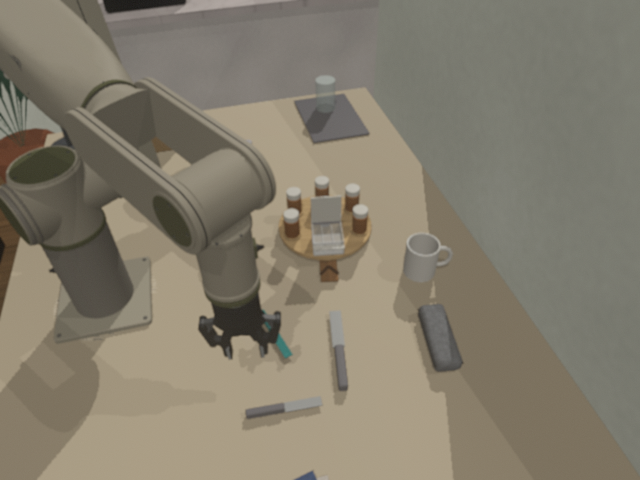

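View pics/r2_side.png

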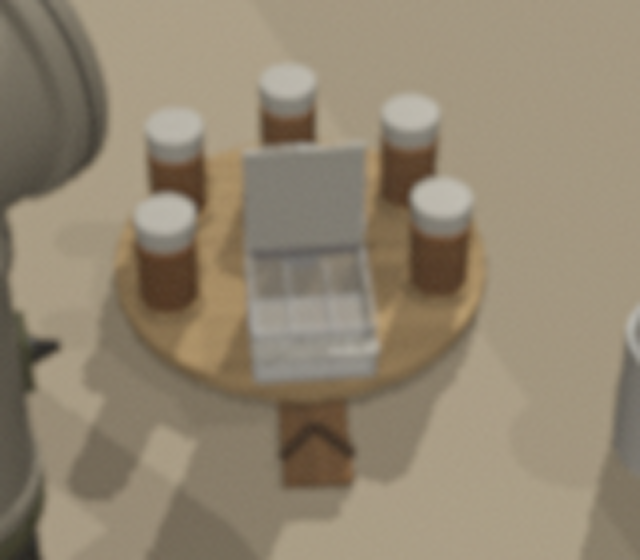

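View pics/r_scene.png

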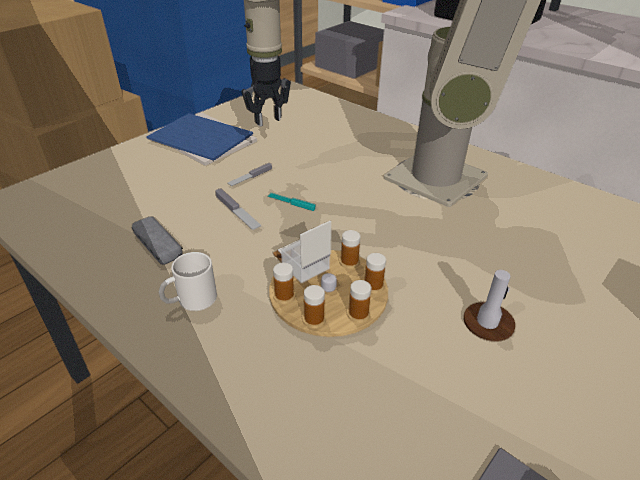

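The lid is upright in both views. The spreader lies flat (side view 335,315 to 343,387), and the bystanders are at the same pixels as at the start. One numeric check before handing in.

```bash
python3 - <<'E'
from ang import *
s=snapshot("side");c=snapshot("scene")
f=lambda u,z:onz(s,np.array(u)/4+[250,160],z)
fit([f(u,101) for u in [(441,200),(410,116),(288,85),(175,130),(166,217)]])
P=[f(u,70)[:2] for u in [(250,348),(376,342)]]; m=np.mean(P,0); print("flange front mid approx",m)
t=np.radians(-101.2); ax=np.array([572.8,84.3])
for a in (-100.35,-100.8): print("sideways mm",131*np.sin(np.radians(a)-t))
A,_=tri(s,(250+245/4,160+148/4),c,(302,236)); B,_=tri(s,(250+364/4,160+145/4),c,(330,224)); print("lid top corners",A,B)
print("spreader tip,end",onz(s,(334.5,314),13.5),onz(s,(343,386),20))
E
python3 -c "
from bench import *
print(hand_in())"
```

```text
bottles [573.6  79.4] org az -100.68 0.97
flange front mid approx [547.93987644 -43.17132773]
sideways mm 1.9433528361121555
sideways mm 0.9145450990329647
lid top corners [556.49736233  35.39615127 144.17051138] [578.37100648  53.15159168 162.54097401]
spreader tip,end [ 517.52460383 -202.31429735   13.5       ] [ 482.08964749 -384.1674448    20.        ]
the job is handed in; nothing more can be done
None
```

The job is handed in, after about 21 s of robot time out of 72 s; no verdict was reported. I turned the carousel clockwise by straddling the bottle opposite the organizer until the lip faced the arrow. Then I gripped the larger grey spreader, slid its blade about 10 mm into the slot and pried the lid up until it stood upright. The spreader went back on the table near where it started, and I moved the arm clear.

What my last checks showed:
- **Facing the arrow:** the organizer is about 1 mm off sideways, with the worst estimate at 2 mm. The limit is 10 mm.
- **Lid:** it stood upright in both camera views, and from the blade's final position I put it at about 1.5 rad. My quick triangulation of its top corners came out inconsistent (heights of 144 and 163 mm, where about 156 is expected), probably from rough pixel picks, so I relied on the pictures.
- **Camera agreement:** the two cameras disagreed by several mm in y on where the carousel's axis is, so I used an average.
- **Spreader:** it lies flat on the table, with its tip and handle more than 250 mm from the axis.
- **Bystanders:** the coaster, flashlight, mug and glasses case were where they started in the scene view.
- **Contact with the lid:** only the blade appeared to touch the lid, and wrist forces were small throughout.

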